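Fit the inspection light to its ball base and latch it

ROBOT

A 6-joint arm with a two-finger parallel gripper is mounted at the origin on the work surface. World frame = base frame: x ahead of the robot, y to its left, z up, the work surface at z = 0. Lengths are in m, angles in degrees, forces in N, time in s.
With the tool pointing down it reaches from about 0.325 to 0.775 m from the base axis. Payload 5.5 kg.
Tool frame: the origin (TCP) lies at the centre of the arm's flange, where the gripper is bolted on; the fingertips stand 182 mm ahead of it and the grasp point (between the pads) lies 163 mm ahead of it; z points along the fingers, y is the line along which they close (so a half turn about z gives the same grasp; the last joint's range is limited). The gripper opens to 88 mm and grips with 3 to 60 N. Pads are 20 mm wide; open, the fingers measure 115 mm over their backs; the gripper's body (75 mm by 178 mm) begins 61 mm behind the grasp point.
Start: joints at [64.475, 5.22, 70.514, -0, 104.267, -3.249], TCP at [0.227, 0.555, 0.405] pointing down, gripper open.
Joint ranges: [-164.24, 164.24], [-49.07, 125.15], [9.68, 141.18], [-86.29, 266.29], [3.28, 154.24], [-151.56, 151.56]. Speed limits (degrees/s): [147.25, 147.25, 172.46, 180, 180, 180].

INTERFACE

Orientations are given as [roll, pitch, yaw] about the fixed x, y, z axes, in that order (R = Rz(yaw) Ry(pitch) Rx(roll)).
In Python, from station import r gives the robot as it stands. The module is installed in compiled form; this text tells all that it offers. Calls block until the motion is done:
- r.reach(position, orientation): joint-space move of the TCP to a pose.
- r.servo_line(position, rotation=None, speed=0.15): straight line of the TCP; rotation=None keeps the orientation; speed is the mean speed in m/s.
- r.move_joints(angles): joint-space move.
- r.let_go() and r.grab(squeeze=None): open the fingers fully, or close them until they stop; squeeze is the grip in N (None keeps the last).
- r.wait(seconds).
- r.inverse_kinematics(position, orientation): joint angles nearest the present ones, or None.
- r.sense(): the state.
- r.snapshot(name): name is "scene" or "top" or "wrist"; returns a dict with "frame" (384x512x3 uint8, red, green, blue), "fx", "fy", "cx", "cy" (pixels), "R" (3x3) and "t" (3): a world point X has camera coordinates R X + t. Camera axes: x right, y down, z forward; pixel columns grow to the right and rows downward; lengths in m; the calibration is good to about 2 mm. The wrist camera is an equidistant fisheye: a pixel r from the principal point sees the ray r / f radians off the axis. A picture is of the moment at which its call begins. There is no depth.
A pose or a line that the arm cannot do raises r.IKError and nothing moves.
- r.hand_in(): hands the job in; it is judged then, once.
The state is a dict: "clock": time; "joints": joint angles; "joint_vel": joint speeds; "joint_torque": joint torques, N m; "tcp_pos": TCP position; "orientation": TCP orientation; "contact_force": force on the tool from outside, world axes, zero at the start; "torque": the same for the moment, N m; "opening": finger opening in m; "gripper_force": force on a finger pad.
Only numpy, scipy, OpenCV 4.12 (cv2) and the standard library are available. Lean on these libraries where they do the work, as an engineer would, in place of code of your own. Each camera call takes 0.05 s, during which the arm holds its last target. There are 200 camera calls.

TASK

Set the small work light on the lamp base that has the ball: lower its socket foot, lever still up, over the ball until the foot sits flat on the base, without dropping it. Then press the light's latch lever fully down and leave the light standing there, let go.

Things in the scene. Friction and masses are not known exactly. Their poses are not given: they have to be found in the camera images.
- light: LED work light, 0.42 kg, 136 mm high; origin: centre of its flat underside, z up, lever on its -x side. In mm: socket on a 70 square foot, mouth below 54 wide narrowing to a 36 bore (4 play on the ball; any facing will do); tongue 40 wide to x -84; black box lamp z 70 to 136, x -12 to 32, y -13 to 13: grip its y faces. Seated, its underside is 14 above the table.
- latch (a joint): Hinge angle of the steel latch lever on the light, rad: 0 = fully up (slopes up and outward at 34 degrees), 0.6 = fully down (level, on its stop). Stiff (about 2 N at the paddle), no spring: it stays where it is left. Starts at 0 to 0.1. Hinge line: along the light's y, at x -30, z 26 mm.
- latch_pad (a point): Middle of the top face of the lever's 28 x 28 mm end paddle, the place to push down on, 52 mm out from the hinge. In the light's frame it lies at (-71, 0, 58) mm with the lever up and (-82, 0, 29) mm with it down.
- ball (a point): Centre of the 28 mm steel ball, 40 mm above the table, on a 16 mm neck in the middle of a fixed, heavy, dark round lamp base 180 mm across and 14 mm thick. Another base of the same size carries only a straight 12 mm pin, 75 mm high: it is not the one.
Things that resemble listed ones, but are neither listed nor needed, are in the scene too. There is more than one size of the light; the one meant has the size given above. What is shaped like the part that bears ball but blue is not meant.

How it is judged:
By the outcome, as a careful person would: the job done as asked, in the order asked, and still so for the second after the job is handed in, with the robot touching nothing.
It also fails if it takes over 51 s, if anything falls off the work surface, if the arm or the gripper's body presses on something with over 40 N, if the wrist force passes 120 N, or if a joint passes its speed limit or range.

## Working session

There is one attempt and no reset: what is moved stays moved. The work goes in short steps, each a Python script; the robot and the scene stay as the last script left them, time stands still between calls to the robot, and variables do not carry over. Pictures are saved under pics/ and viewed, at most 10 in all, crops included, and the job is handed in when it is done.

```bash
mkdir -p pics; cat > h.py <<'E'
import numpy as np, cv2
from station import r
def snap(n,f):
    s=r.snapshot(n); cv2.imwrite(f'pics/{f}.png',s['frame'][:,:,::-1]); np.save(f'pics/{f}.npy',s,allow_pickle=True); return s
def load(f): return np.load(f'pics/{f}.npy',allow_pickle=True).item()
def ray(s,u,v,fish=False):
    x=(u-s['cx'])/s['fx'];y=(v-s['cy'])/s['fy']
    if fish:
        a=np.hypot(x,y)+1e-12; d=np.array([x/a*np.sin(a),y/a*np.sin(a),np.cos(a)])
    else: d=np.array([x,y,1.])
    R=np.array(s['R']);return -R.T@np.array(s['t']),R.T@d
def plane(s,u,v,z,fish=False):
    c,d=ray(s,u,v,fish); return c+d*(z-c[2])/d[2]
def proj(s,X,fish=False):
    p=np.array(s['R'])@np.array(X)+np.array(s['t'])
    if fish:
        a=np.arctan2(np.hypot(p[0],p[1]),p[2]);h=np.hypot(p[0],p[1])+1e-12;q=p[:2]/h*a
    else: q=p[:2]/p[2]
    return q*[s['fx'],s['fy']]+[s['cx'],s['cy']]
E
python3 - <<'E'
from h import *
a=snap('top','top');b=snap('scene','scene');snap('wrist','wrist')
im=np.vstack([a['frame'],b['frame']])[:,:,::-1]
cv2.imwrite('pics/both.png',cv2.resize(np.hstack([a['frame'],b['frame']])[:,:,::-1],(800,300)))
for s in(a,b):print(s['fx'],s['cx'],s['cy'],-np.array(s['R']).T@s['t'])
E
```

```text
381.82979748837016 255.1869903576667 189.4530004099149 [0.51202425 0.00478087 0.89323079]
447.29306078831854 251.67806153019004 191.01827319660123 [ 1.16810045 -0.04548247  0.90114223]
```

View pics/top.png

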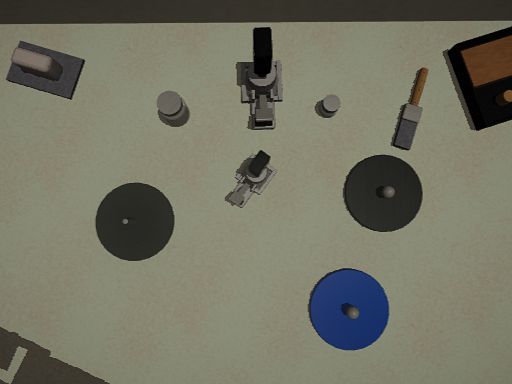

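View pics/scene.png

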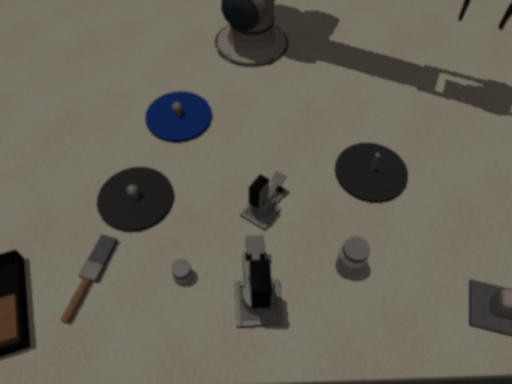

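The 70 mm-foot light is the smaller one, at top (255,178) and scene (265,197). The large one at top (262,80) is a decoy. The black ball base is at top (383,193), the pin base at (135,221) and the blue one at (349,309).

```bash
python3 - <<'E'
from h import *
a=load('top');b=load('scene')
A=a['frame'][140:220,215:295,::-1];B=b['frame'][160:240,225:305,::-1]
cv2.imwrite('pics/crop.png',np.hstack([cv2.resize(A,(400,400),interpolation=2),cv2.resize(B,(400,400),interpolation=2)]))
# ball base: dark contour at z=14mm
g=a['frame'].max(2)
m=((g<60)*255).astype(np.uint8)
for c in cv2.findContours(m,0,1)[0]:
    if cv2.contourArea(c)>300:
        (u,v),sz,an=cv2.fitEllipse(c);print('dark',u,v,sz,plane(a,u,v,.014))
print('ball by view',plane(a,389,192,.04),plane(b,132.5,189,.04))
print('light approx',plane(a,255,178,.0), plane(a,260,159,.136))
E
```

```text
dark 134.3565216064453 221.39585876464844 (75.94561004638672, 78.16621398925781) [0.51490271 0.27787917 0.014     ]
dark 382.49884033203125 192.7899627685547 (75.624755859375, 77.69198608398438) [ 0.57617386 -0.29394571  0.014     ]
dark 255.766357421875 168.53067016601562 (21.054513931274414, 35.12240982055664) [ 0.63494182 -0.00134678  0.014     ]
dark 50.09721374511719 75.6545181274414 (36.98225784301758, 70.6454086303711) [0.86004818 0.48320309 0.014     ]
dark 259.43170166015625 79.48587036132812 (33.22884750366211, 97.06272888183594) [ 0.84751251 -0.0117861   0.014     ]
dark 484.1670227050781 74.94692993164062 (65.53401184082031, 99.6424560546875) [ 0.85513916 -0.54615198  0.014     ]
dark 156.2473602294922 10.883428573608398 (22.103355407714844, 1177.0052490234375) [1.01868115 0.23464324 0.014     ]
ball by view [ 0.57594045 -0.29979014  0.04      ] [ 0.57291696 -0.29632755  0.04      ]
light approx [6.14442841e-01 5.45104121e-04 0.00000000e+00] [ 0.63707631 -0.00913909  0.136     ]
```

View pics/crop.png

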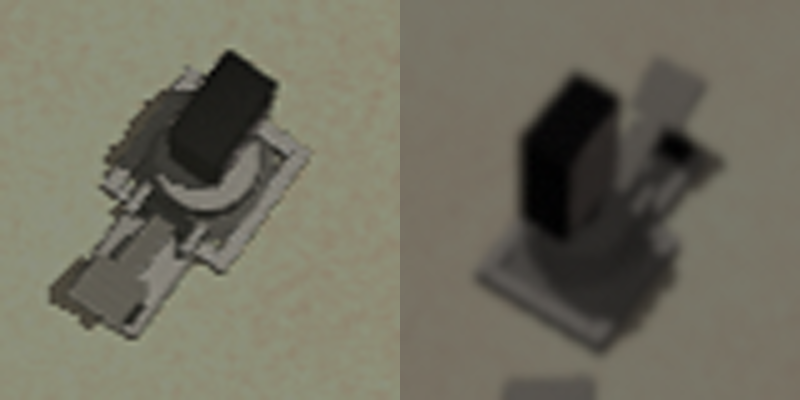

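Top crop: the lamp points up-right and the lever down-left. The foot edge runs (310,150)–(220,270), so light +x is at a yaw of about -37°. Next I move above it for a close wrist view.

```bash
python3 - <<'E'
from h import *
print(r.sense()['orientation'],r.sense()['clock'])
for y in(-37,143):print(y,r.inverse_kinematics([.61,0,.42],[180,0,y]),r.inverse_kinematics([.576,-.294,.40],[180,0,y]))
r.reach([.61,0,.42],[180,0,-37])
s=snap('wrist','w1');print(s['fx'],s['cx'],s['cy'],-np.array(s['R']).T@s['t'],np.array(s['R'])[2],r.sense()['clock'])
cv2.imwrite('pics/w1b.png',cv2.resize(s['frame'][:,:,::-1],(800,600)))
E
```

```text
[-1.79910568e+02 -3.94315715e-03  1.57723047e+02] 0.15
-37 [-3.19519112e+00  7.00284966e+00  6.70453010e+01 -2.54444375e-14
  1.05951849e+02  1.23804809e+02] [-3.00542486e+01  1.25336715e+01  6.29257784e+01 -2.54444375e-14
  1.04540550e+02  9.69457514e+01]
143 [ -3.19519112   7.00284966  67.04530102   0.         105.95184932
 -56.19519112] [-30.05424865  12.53367149  62.92577837   0.         104.54055014
 -83.05424865]
297.3186396354542 257.12982637040153 187.78726784856514 [ 0.67604437 -0.04831382  0.39968357] [-0.23772196  0.17856695 -0.95477857] 2.6
```

View pics/w1b.png

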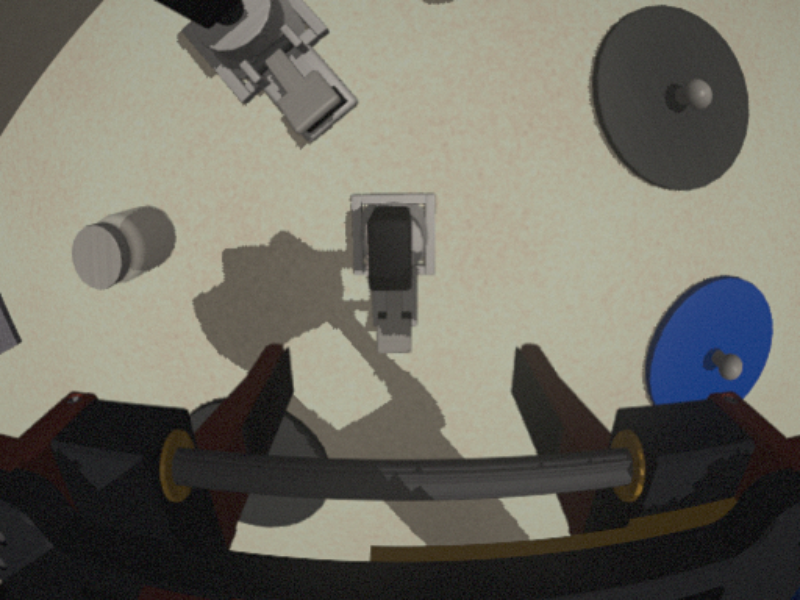

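```bash
python3 - <<'E'
from h import *
s=load('w1');k=.64
P=lambda u,v,z:plane(s,u*k,v*k,z,True)
pr=lambda p:np.round(p,4)
b1,b2=P(368,290,.136),P(411,290,.136);f1,f2=P(350,195,.005),P(435,195,.005)
n1,n2=P(352,272,.005),P(433,274,.005);p1,p2=P(378,351,.058),P(411,352,.058)
for p,q in((b1,b2),(f1,f2),(n1,n2),(p1,p2)):
    d=q-p;print(pr((p+q)/2),np.linalg.norm(d),'yaw',np.degrees(np.arctan2(d[1],d[0]))+90)
x=np.array([np.cos(np.radians(-37)),np.sin(np.radians(-37)),0])
print('origin from lamp',(b1+b2)/2+.012*x,'from foot front',(f1+f2)/2-.035*x,(f1+f2+n1+n2)/4)
print('ball',P(698,94,.04))
a=load('top')
print('origin top lamp',plane(a,215+(230+275+215+172)/20,140+(50+85+180+150)/20,.136)-.01*x)
# triangulate ball with three views
import itertools
V=[(load('top'),389,191.5,0),(load('scene'),132.5,189,0),(s,698*k,94*k,1)]
M=0;B=0
for t,u,v,f in V:
    c,d=ray(t,u,v,f);d/=np.linalg.norm(d);Q=np.eye(3)-np.outer(d,d);M=M+Q;B=B+Q@c
print('ball tri',np.linalg.solve(M,B))
E
```

```text
[0.6165 0.0056 0.136 ] 0.025540514677497884 yaw -36.94837619214846
[ 0.6525 -0.0208  0.005 ] 0.0721876463285405 yaw -37.10131065102357
[0.5977 0.0207 0.005 ] 0.07136885157545565 yaw -38.43806188997061
[0.5553 0.0497 0.058 ] 0.026622049196999172 yaw -38.77164945112648
origin from lamp [ 0.62605678 -0.0016691   0.136     ] from foot front [6.24528858e-01 2.91229830e-04 5.00000000e-03] [ 6.25112793e-01 -2.58394365e-05  5.00000000e-03]
ball [ 0.57680081 -0.2974856   0.04      ]
origin top lamp [ 0.62049993 -0.00224106  0.136     ]
ball tri [ 0.57684613 -0.29602567  0.04439101]
```

```bash
cat >> h.py <<'E'
YAW=-37.3
X=np.array([np.cos(np.radians(YAW)),np.sin(np.radians(YAW)),0])
E
python3 - <<'E'
from h import *
O=[180,0,YAW]
g=np.array([.6253,-.0005,0])+.010*X
r.reach([*g[:2],.34],O)
r.servo_line([*g[:2],.267],speed=.1)
r.grab(40);s=r.sense();print(s['opening'],s['gripper_force'],s['contact_force'])
r.servo_line([*g[:2],.40],speed=.15)
s=r.sense();print(s['opening'],s['contact_force'],s['torque'])
b=np.array([.5768,-.296,0]);q=b+.010*X-.10*X
r.reach([*q[:2],.38],O)
s=snap('wrist','w2');print(r.sense()['clock'],r.sense()['opening'])
cv2.imwrite('pics/w2b.png',cv2.resize(s['frame'][:,:,::-1],(800,600)))
E
```

```text
0.025685822304933444 39.97709512710571 [ 0.4270008  -0.92888777  0.03543119]
0.025656279228808216 [ 0.42691388 -0.39636915 -3.90665755] [0.01453676 0.07507695 0.03001192]
7.0083 0.025805604918990997
```

View pics/w2b.png

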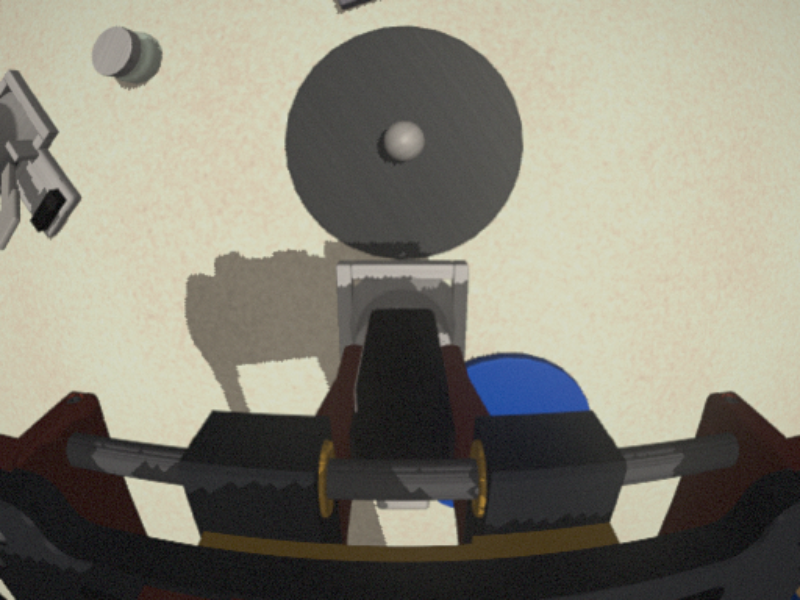

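The ball is at (404,141) and the foot's front edge runs (337,263)–(468,263), centred on the ball laterally.

```bash
python3 - <<'E'
from h import *
s=load('w2');k=.64
P=lambda u,v,z:plane(s,u*k,v*k,z,True)
f=s['frame'].astype(int)
roi=f[75:105,243:275]; m=(roi.min(2)>95).astype(np.uint8)
n,l,st,c=cv2.connectedComponentsWithStats(m);i=1+st[1:,4].argmax();u,v=c[i]+[243,75];print('ball px',u/k,v/k,st[i])
bl=plane(s,u,v,.04,True);print('ball blob',bl,'eye',P(404,141,.04))
e1,e2=P(337,262,.113),P(468,262,.113);print('foot w',np.linalg.norm(e2-e1));o=(e1+e2)/2-.035*X
d=e2-e1;print('yaw',np.degrees(np.arctan2(d[1],d[0]))+90)
t=np.array(r.sense()['tcp_pos']);Y=np.array([-X[1],X[0],0])
print('origin rel tcp along X,Y',(o-t)@X,(o-t)@Y)
# base rim ellipse at z .014
print('base c',(P(285,143,.014)+P(522,143,.014)+P(405,26,.014)+P(402,257,.014))/4)
E
```

```text
ball px 404.4839955849889 139.13148454746135 [  4   3  25  24 453]
ball blob [ 0.57819562 -0.29733806  0.04      ] eye [ 0.57736927 -0.29629866  0.04      ]
foot w 0.07191581706865574
yaw -37.264922889692485
origin rel tcp along X,Y -0.01146524144673556 -0.00010803003756005344
base c [ 0.57850025 -0.29688364  0.014     ]
```

```bash
python3 - <<'E'
from h import *
b=np.array([.5778,-.2967,0]);q=b+.0108*X
r.servo_line([*q[:2],.35],speed=.12)
r.servo_line([*q[:2],.325],speed=.06)
f0=np.array(r.sense()['contact_force']);z=.325
while z>.276:
    z-=.004 if z>.289 else .001
    r.servo_line([*q[:2],z],speed=.03)
    s=r.sense();d=np.array(s['contact_force'])-f0
    print(round(z,4),np.round(d,1),round(s['tcp_pos'][2],4),np.round(s['torque'],2),round(s['clock'],1))
    if d[2]>8 or np.hypot(d[0],d[1])>10: break
E
```

```text
0.321 [ 0.2  0.3 -0.9] 0.3209 [-0.01  0.08 -0.02] 8.9
0.317 [-1.  -0.7  0.4] 0.3166 [ 0.    0.13 -0.05] 9.2
0.313 [ 0.4  0.3 -0.5] 0.3125 [-0.06  0.12  0.03] 9.5
0.309 [-0.5  0.2 -0.7] 0.3086 [-0.04  0.14  0.06] 9.7
0.305 [ 0.3 -0.5  0.5] 0.3046 [ 0.01  0.13 -0.  ] 10.0
0.301 [ 0.2 -1.   0. ] 0.3006 [-0.04  0.08 -0.02] 10.3
0.297 [-0.3  0.8  0.9] 0.2966 [-0.01  0.08  0.08] 10.6
0.293 [-0.5  0.6 -0.5] 0.2926 [0.03 0.09 0.01] 10.9
0.289 [-0.2 -0.7 -0.5] 0.2886 [-0.    0.09  0.  ] 11.2
0.288 [-0.6 -0.7 -1.3] 0.288 [-0.02  0.06 -0.02] 11.4
0.287 [ 0.2  0.4 -0.9] 0.2869 [-0.06  0.07  0.03] 11.7
0.286 [-0.5 -0.4 -0. ] 0.2859 [-0.02  0.1  -0.04] 11.9
0.285 [-0.8  1.2  0.4] 0.2849 [0.04 0.06 0.  ] 12.2
0.284 [-0.3  0.4 -0.6] 0.2839 [-0.02  0.11  0.  ] 12.4
0.283 [-0.6  0.5 -1.2] 0.2829 [0.02 0.05 0.  ] 12.7
0.282 [0.  0.2 0.3] 0.2819 [ 0.    0.   -0.01] 12.9
0.281 [-0.4  0.2 -1.1] 0.281 [ 0.01  0.05 -0.01] 13.2
0.28 [-2.2  0.7  5.3] 0.2809 [0.32 0.6  0.01] 13.4
0.279 [-4.2  0.9 10.4] 0.2809 [0.58 1.   0.05] 13.7
```

Contact came right at the seated height (TCP 0.281). I'll release and press the lever with the gripper half-turned, so the camera stays clear of the lamp.

```bash
python3 - <<'E'
from h import *
b=np.array([.5778,-.2967,0]);q=b+.0108*X
r.servo_line([*q[:2],.281],speed=.03)
r.let_go();r.servo_line([*q[:2],.40],speed=.15)
s=snap('wrist','w3');cv2.imwrite('pics/w3b.png',cv2.resize(s['frame'][:,:,::-1],(800,600)))
print(r.sense()['clock'])
a=b-.072*X
r.reach([*a[:2],.38],[180,0,YAW+180]);r.grab(20)
s=r.sense();print(s['clock'],s['orientation'],s['contact_force'])
E
```

```text
15.95
19.925 [-1.79998735e+02 -4.07809793e-03  1.42701785e+02] [-0.21499376  0.70793934 -0.15301562]
```

View pics/w3b.png

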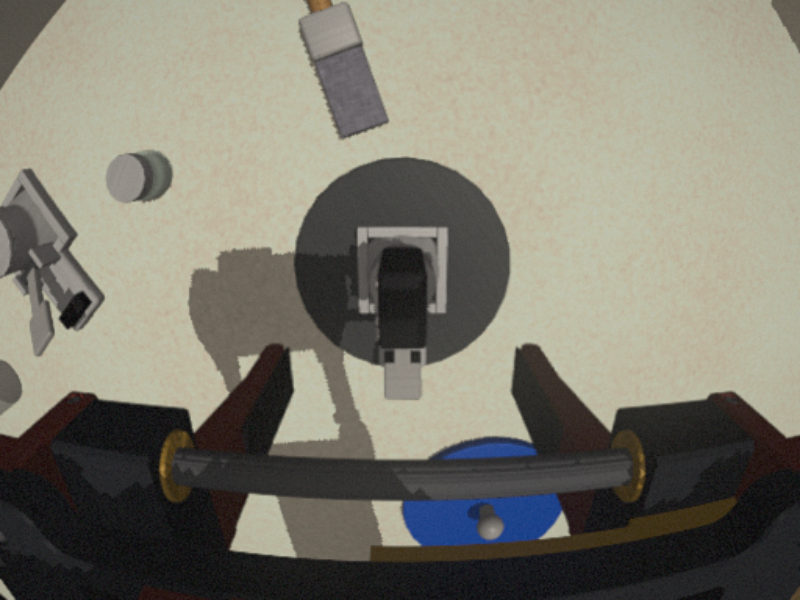

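The light stands seated on the black base (foot at (358–448, 228–312)). The lever is still up, with its paddle at (403,380). Next I press.

```bash
python3 - <<'E'
from h import *
b=np.array([.5778,-.2967,0])
f0=np.array(r.sense()['contact_force'])
def go(x,z,sp):
    p=b+x*X; r.servo_line([*p[:2],z+.182],speed=sp)
    s=r.sense();d=np.array(s['contact_force'])-f0;print(round(x,4),round(z,4),np.round(d,1),round(s['tcp_pos'][2]-.182,4),round(s['clock'],1));return d
go(-.072,.10,.12)
a0=np.arctan2(.032,-.041);a1=np.arctan2(.003,-.052)
for a in np.linspace(a0,a1,8):
    d=go(-.030+.052*np.cos(a),.040+.052*np.sin(a),.04)
    if d[2]>15: break
z=.043
while d[2]<12 and z>.036:
    z-=.001; d=go(-.082,z,.03)
r.wait(.2)
go(-.082,.12,.12)
p=b-.15*X;r.servo_line([*p[:2],.40],speed=.25)
p=b-.06*X;r.reach([*p[:2],.42],[180,0,YAW+180])
s=snap('wrist','w4');t=snap('scene','s4')
A=cv2.resize(s['frame'][:,:,::-1],(400,300));B=cv2.resize(t['frame'][140:260,70:230,::-1],(400,300),interpolation=2)
cv2.imwrite('pics/v4.png',np.hstack([A,B]));print(r.sense()['clock'])
E
```

```text
-0.072 0.1 [-0.  -0.9  0.3] 0.1011 20.9
-0.071 0.072 [ 0.1 -0.3  0.8] 0.072 21.7
-0.0736 0.0683 [ 0.4 -0.6  0.5] 0.0683 22.0
-0.0759 0.0645 [-0.6 -0.3  0.9] 0.0642 22.3
-0.0778 0.0604 [ 1.1 -1.4  0.1] 0.06 22.5
-0.0794 0.0562 [ 0.7 -0.4  0.3] 0.0557 22.8
-0.0806 0.0519 [0.6 0.6 0.2] 0.0514 23.0
-0.0815 0.0475 [-0.2 -0.9  0.5] 0.047 23.3
-0.0819 0.043 [ 0.7 -0.9  2.5] 0.0433 23.6
-0.082 0.042 [-0.5 -0.   6.3] 0.0431 23.8
-0.082 0.041 [-3.1  1.6 11.2] 0.0429 24.1
-0.082 0.04 [-3.8  1.4 13.5] 0.0427 24.3
-0.082 0.12 [-0.1 -1.1  0.7] 0.1188 25.3
26.5
```

View pics/v4.png

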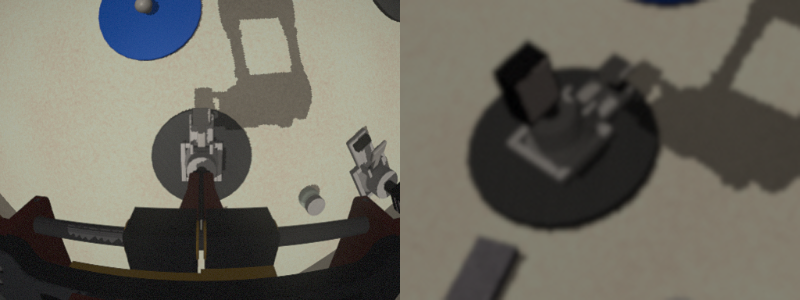

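Contact came at the stop height. I'll check the paddle against its predicted pixel for up and for down.

```bash
python3 - <<'E'
from h import *
b=np.array([.5778,-.2967,.014]);t=load('s4');w=load('w4')
Y=np.array([-X[1],X[0],0]);Z=np.array([0,0,1])
out=[]
for s,f,(u0,v0,W,H) in((t,0,(125,145,64,48)),(w,1,(215,110,96,72))):
    k=400/W;im=cv2.resize(s['frame'][v0:v0+H,u0:u0+W,::-1],(400,300),interpolation=2)
    im=cv2.convertScaleAbs(im,alpha=1.6)
    for a,c,h in((0,(0,0,255),(-.071,.058)),(.6,(0,255,0),(-.082,.029))):
        th=np.radians(34)-a
        q=[proj(s,b+X*(h[0]-i*.014*np.cos(th))+Z*(h[1]+i*.014*np.sin(th))+Y*j*.014,f) for i,j in((1,1),(1,-1),(-1,-1),(-1,1))]
        cv2.polylines(im,[np.int32((np.array(q)-[u0,v0])*k)],True,c,1)
    out.append(im)
cv2.imwrite('pics/chk.png',np.hstack(out))
E
```

```text
(no output)
```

View pics/chk.png

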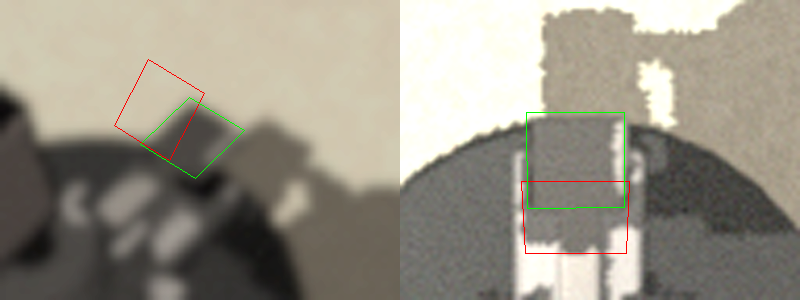

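The paddle matches the "down" outline (green) in both views, and the light is upright and seated. I'm handing in.

```bash
python3 -c "
from station import r
print(r.hand_in())"
```

```text
the job is handed in; nothing more can be done
None
```

The small work light is seated flat on the dark base with the ball, its latch lever is pressed fully down, and the gripper has let go; the job was handed in at about 27 s.

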